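# Fit a fresh filter to the desoldering station's quick coupler

## Task

Fit the fresh, blue-capped filter to the quick coupler on top of the desoldering station: first push the red sleeve all the way back (down) until it stays there by itself, then press the filter's brass plug straight down into the coupler, gently, until it clicks and the sleeve springs fully forward again, and let go. The coupler is clamped a little off its nominal place, so find it by sight or touch; leave the used filter, the spool and the screwdriver where they are.

Things in the scene. Friction and masses are not known exactly. Their poses are not given: they have to be found in the camera images.
- station: the desoldering station, a fixed grey box 170 x 140 x 45 mm (x, y, z); origin at the centre of its underside, z up. The coupler stands on its roof.
- port (a point): nominal foot of the coupler: middle of the station's roof, 45 mm above the bench, axes as the station's. The coupler is clamped in an oversize hole: upright, but up to 8 mm off in the station's x and in its y and up to 4 mm higher or lower. That is not measured; mouth and flange share the error. Filter pushed on coupler with over 40 N, down or sideways, damages them.
- mouth (a point): nominal centre of the coupler's steel mouth, 52 mm above port, 29 mm wide outside. A smooth 45 degree funnel narrows from 24 mm wide at the mouth to a smooth bore 19 mm wide at 49.5 mm above the foot. The filter's shoulder stops hard on the mouth when its origin is 20.5 mm above the foot.
- flange (a point): nominal centre of the sleeve flange's top when forward, 27 mm above port. The red sleeve is 36 mm in diameter from there up to 50 mm above the foot; its flange is 58 mm in diameter, 5 mm thick. All of it slides down together.
- sleeve (a joint): how far the sleeve is pushed back (down), m: 0 forward, 0.012 hard stop; spring 4 N at 0 to 10 N at the stop. It opens (back) or closes (forward, to 9 mm between them) four jaws in the bore, 30 to 35 mm above the foot. Pushed beyond 0.0105 it latches and then rests at about 0.009; it springs to 0 when the plug locks.
- valve (a joint): height of the brass disc in the bore, m: about 0 at the start, under the closed jaws; it pops up to 0.0076 (its top 37 mm above the foot) when the sleeve is back, and so holds sleeve and jaws back. The plug pushes it down against 3 to 7 N of spring and a few N of rubbing; once the filter's origin is below 23 mm above the foot the jaws snap into its groove.
- filter: the fresh filter, loose, upright, 85 mm tall, 80 g: white body, bright blue cap, both 30 mm in diameter, from the flat shoulder at 31.5 mm to 85 mm above the origin. Below is the brass plug; origin at the centre of its nose's end face, z up along the axis. It starts in either well of the rack, shoulder on the rack's top (40 mm). Locked, it rests with the origin 23 mm above the foot.
- plug (a point): middle of the filter's plug, on its axis 11 mm above the filter's origin. The nose is 13 mm in diameter at its end, 17 mm from 3 to 7 mm; the groove is 8 mm in diameter from 7 to 15 mm; then 17 mm in diameter up to the shoulder at 31.5 mm.
- used_filter: the used filter, the same shape with a grey cap and dark brown body, in the rack's other well; leave it there.
- rack: fixed wooden block 70 x 150 x 40 mm (x, y, z); origin at the centre of its underside; two wells 23 mm wide, 40 mm either side of the origin along its y, 36 mm deep.
- spool: loose copper-coloured spool, 60 mm in diameter, 40 mm tall, standing; origin at the centre of its underside. Leave it.
- screwdriver: loose screwdriver 170 mm long lying on the bench; leave it.
Not all that is in view belongs to the job. What is meant by the filter is not orange, and is the smaller of those in its own colour. Of the things shaped like the station, the grey one is meant.

How it is judged:
By the outcome, as a careful person would: the job done as asked, in the order asked, and still so for the second after the job is handed in, with the robot touching nothing.
It also fails if it takes over 67 s, if anything falls off the work surface, if the arm or the gripper's body presses on something with over 40 N, if the wrist force passes 120 N, or if a joint passes its speed limit or range.

## Robot

A 6-joint arm with a two-finger parallel gripper is mounted at the origin on the work surface. World frame = base frame: x ahead of the robot, y to its left, z up, the work surface at z = 0. Lengths are in m, angles in rad, forces in N, time in s.
With the tool pointing down it reaches from about 0.425 to 0.95 m from the base axis. Payload 3.5 kg.
Tool frame: the origin (TCP) lies at the very end of the fingers, on their centre line; the grasp point (between the pads) lies 19 mm behind it; z points along the fingers, y is the line along which they close (so a half turn about z gives the same grasp; the last joint's range is limited). The gripper opens to 85 mm and grips with 20 to 120 N. Pads are 22 mm wide; open, the fingers measure 114 mm over their backs; the gripper's body (76 mm by 85 mm) begins 54 mm behind the grasp point. The pads swing forward as they close: fully open they stand 13 mm farther back than shut.
Start: joints at [-1.327, 0.286, 1.577, -0, 1.279, -0.15], TCP at [0.259, -0.623, 0.231] pointing down, gripper open.
Joint ranges: [-2.77, 2.77], [-0.9, 2.22], [0.21, 2.48], [-1.53, 4.67], [0.24, 2.81], [-2.84, 2.84]. Speed limits (rad/s): [2.79, 2.79, 3.14, 3.14, 3.14, 3.14].

## Interface

Orientations are given as a unit quaternion [x, y, z, w].
In Python, from plant import ctrl gives the robot as it stands.
- The arm moves only by the tool carry_out, never from a script. Its argument "deltas" is one flat list of numbers, 6 for each row, row after row: the shift along the tool's x, y, z in m, then the turn, a rotation vector about the tool's x, y, z in rad. A call has 1 to 5 rows; each row is the pose to reach, as a shift and turn from the pose commanded when the call began, along the tool's axes at that moment; what a row does not reach only later rows make up. A row lasts 1/8 s, in which the tool goes at most 62.5 mm and 10.7 degrees, less where a joint would pass 70% of its speed; a pose out of reach is approached as far as the arm can. A call with a gripper value outside its range is refused whole. "grip" is the opening in per cent of the stroke, from 0 (shut) to 100 (fully open), set as the call begins (left out, the last holds). The fingers move at their own pace and stop on an object; "grip_force" is the grip in N (left out, the last holds). Time passes only in rows, so rows that repeat a pose let the fingers close. It gives the time, the measured TCP pose, the force, the opening and the grip force at its end, in the units of the state.
- ctrl.get_state(): the state, without advancing time (a new reading comes with each control period).
- ctrl.read_camera(name): name is "scene" or "top"; returns (picture, depth): 420x560x3 uint8, red, green, blue; 420x560 float32, m along the optical axis (not along the pixel's ray), 0 where there is no reading.
- ctrl.camera_model(name): a dict with "intrinsics" (3x3 intrinsics, pixels), "extrinsics" (4x4, takes a point from world to camera coordinates). Camera axes: x right, y down, z forward; pixel columns grow to the right and rows downward; lengths in m; the calibration is good to about 2 mm. A picture is of the moment at which its call begins. camera_model takes no time and is no camera call.
- ctrl.sign_off(): hands the job in; it is judged then, once.
Trained networks look in the newest picture that a camera, given by its name, has taken for a name from the list of things; names that differ only in an ending like _2 or _b are one class to them, and where a whole thing is asked for, a point or a joint stands for the part that bears it (a point fixed in the world has none). Each returns a list of dicts, best first, with "score" (0 to 1); they miss things now and then, are a little off and sometimes report something else, mostly with a low value. They report only what shows in the picture. A call takes as long as a camera call. They do not tell look-alikes from the thing itself.
- ctrl.find_in(camera, query): "uv" ([column, row] in pixels, amid what is visible of it).
The state is a dict: "time": time; "qpos": joint angles; "dq": joint speeds; "joint_efforts": joint torques, N m; "eef_pos": TCP position; "tcp_rot": TCP orientation; "contact_force": force on the tool from outside, world axes, zero at the start; "wrist_torque": the same for the moment, N m; "opening": opening from 0.0 (shut) to 1.0 (fully open); "finger_force": force on a finger pad.
Only numpy, scipy, OpenCV 4.12 (cv2) and the standard library are available. Lean on these libraries where they do the work, as an engineer would, in place of code of your own. Each camera call takes 0.05 s, during which the arm holds its last target. There are 200 camera calls.

## Working session

There is one attempt and no reset: what is moved stays moved. The work goes in short steps, Python scripts to look and compute and a tool call to move; the robot and the scene stay as the last step left them, time stands still between calls to the robot, and variables do not carry over. Pictures are saved under pics/ and viewed, at most 10 in all, crops included, and the job is handed in when it is done.

Besides the shell and the picture viewer there is one more tool, called after "Emit:" by a JSON object that holds its "op" and its "data". carry_out: Moves the arm, as the interface text tells. Its arguments: {"type":"object","properties":{"deltas":{"type":"array"},"grip":{"type":"number"},"grip_force":{"type":"number"}},"required":["deltas"]}

```bash
mkdir -p pics
cat > h.py <<'E'
import numpy as np, cv2
from plant import ctrl
def shot(c,name=None):
    p,d=ctrl.read_camera(c)
    if name: cv2.imwrite(f'pics/{name}.png',p[:,:,::-1])
    return p,d
def pts(c,d):
    m=ctrl.camera_model(c);K=np.array(m['intrinsics']);E=np.array(m['extrinsics'])
    v,u=np.mgrid[:d.shape[0],:d.shape[1]]
    P=np.stack([(u-K[0,2])/K[0,0]*d,(v-K[1,2])/K[1,1]*d,d],-1)
    return (P-E[:3,3])@E[:3,:3]
E
python3 - <<'E'
from h import *
ims=[]
for c in ('scene','top'):
    p,d=shot(c); ims.append(p); P=pts(c,d); np.savez('/tmp/'+c,p=p,d=d,P=P)
    for q in ('filter','station','sleeve','rack','used_filter','spool','screwdriver'):
        for r in ctrl.find_in(c,q)[:4]:
            u,v=map(int,r['uv']); print(c,q,u,v,round(r['score'],2),P[v,u].round(3))
cv2.imwrite('pics/a_scene.png',ims[0][:,:,::-1]);cv2.imwrite('pics/a_top.png',ims[1][:,:,::-1])
s=ctrl.get_state();print(s['time'],s['tcp_rot'],s['eef_pos'],s['contact_force'])
E
```

```text
scene filter 382 297 0.89 [0.519 0.196 0.093]
scene filter 340 325 0.68 [0.612 0.201 0.083]
scene filter 434 280 0.59 [0.423 0.217 0.108]
scene station 339 152 0.83 [ 0.363 -0.178  0.043]
scene station 246 202 0.74 [ 0.63  -0.147  0.046]
scene station 390 327 0.55 [0.518 0.237 0.038]
scene sleeve 247 188 0.56 [ 0.622 -0.152  0.086]
scene rack 392 328 0.84 [0.516 0.24  0.039]
scene used_filter 416 334 0.75 [0.508 0.279 0.092]
scene used_filter 251 186 0.72 [ 0.615 -0.147  0.094]
scene spool 199 302 0.81 [0.813 0.022 0.041]
scene screwdriver 245 121 0.89 [ 0.51  -0.403  0.024]
top filter 124 285 0.86 [0.411 0.213 0.115]
top filter 140 238 0.54 [0.505 0.194 0.09 ]
top filter 150 192 0.52 [0.602 0.181 0.084]
top station 309 207 0.86 [ 0.583 -0.155  0.044]
top station 324 322 0.69 [ 0.338 -0.19   0.042]
top sleeve 308 194 0.92 [ 0.604 -0.148  0.093]
top sleeve 319 208 0.58 [ 0.582 -0.177  0.044]
top rack 127 243 0.61 [0.496 0.235 0.042]
top rack 318 206 0.2 [ 0.583 -0.172  0.068]
top used_filter 102 242 0.5 [0.495 0.271 0.091]
top spool 231 106 0.9 [0.81  0.023 0.036]
top screwdriver 414 250 0.78 [ 0.496 -0.393  0.017]
0.8 [9.80675368e-01 1.95642077e-01 9.99714489e-06 1.95914947e-05] [ 0.25904037 -0.62331788  0.23136177] [-0.11796357 -0.25222544 -1.03098354]
```

View pics/a_scene.png

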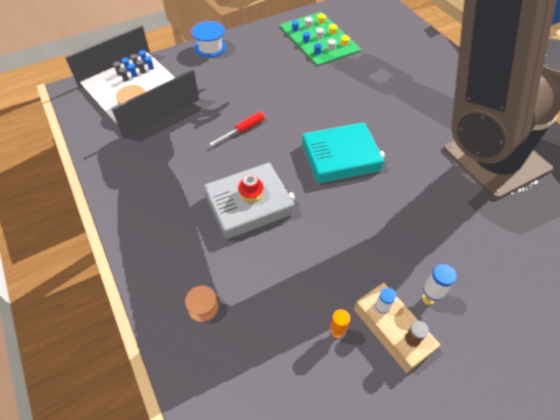

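View pics/a_top.png

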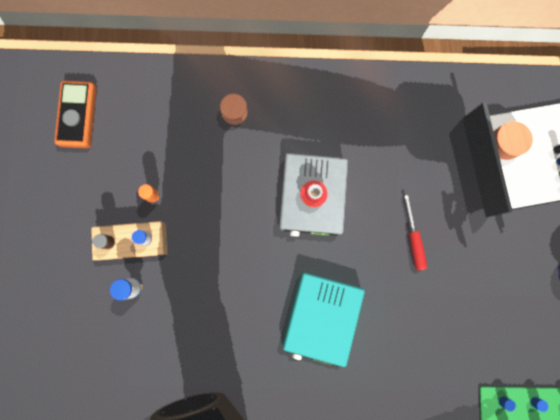

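Blue-capped candidates are the one in the rack (scene 386,300 / top 140,238) and a larger one standing free (scene 440,280 / top 123,289). The orange one (scene 340,325) is excluded by colour. The rack one fits: it is smaller, and its top is at about 93 mm, as it must be. The grey box (scene 247,202) is the station. Next I confirm in a crop and measure the axes.

Run:
```python
from h import *
A={c:np.load(f'/tmp/{c}.npz') for c in('scene','top')}
a=cv2.resize(A['scene']['p'][255:375,320:480],None,fx=4,fy=4,interpolation=2)[:,:,::-1]
b=cv2.resize(A['scene']['p'][150:240,195:300],(480,411),interpolation=2)[:,:,::-1]
cv2.imwrite('pics/crop.png',cv2.resize(np.hstack([a[:411,:],b])[:, :],(790,290)))
def circ(Q,r0=None):
    (x,y),r=cv2.minEnclosingCircle(Q[:,:2].astype(np.float32)); return round(x,4),round(y,4),round(r,4)
for c in A:
    P=A[c]['P'];p=A[c]['p'].astype(int);hsv=cv2.cvtColor(A[c]['p'],cv2.COLOR_RGB2HSV).astype(int)
    near=lambda x,y,r:np.hypot(P[...,0]-x,P[...,1]-y)<r
    blue=(abs(hsv[...,0]-110)<15)&(hsv[...,1]>120)
    m=near(.505,.195,.035)&(P[...,2]>.089)&blue; print(c,'cap',m.sum(),circ(P[m]),P[m].mean(0).round(4),np.percentile(P[m][:,2],[10,50,90]).round(4))
    near2=near(.61,-.148,.045)
    red=((hsv[...,0]<8)|(hsv[...,0]>172))&(hsv[...,1]>150)
    for n,lo,hi,mm in(('fl',.06,.08,red),('sleeve',.088,.11,red),('mouth',.09,.12,~red)):
        m=near2&(P[...,2]>lo)&(P[...,2]<hi)&mm
        if m.sum()>4:print(c,n,m.sum(),circ(P[m]),P[m].mean(0).round(4),np.percentile(P[m][:,2],[10,50,90]).round(4))
    m=near(.6,-.15,.14)&(abs(P[...,2]-.045)<.005)&(hsv[...,1]<70); m=cv2.morphologyEx(m.astype(np.uint8),cv2.MORPH_OPEN,np.ones((3,3)))>0
    Q=P[m];print(c,'st',cv2.minAreaRect(Q[:,:2].astype(np.float32)*1000),np.median(Q[:,2]))
    m=near(.503,.237,.1)&(abs(P[...,2]-.04)<.004)
    Q=P[m];print(c,'rack',cv2.minAreaRect(Q[:,:2].astype(np.float32)*1000),np.median(Q[:,2]))
    m=near(.5,.273,.03)&(P[...,2]>.088);print(c,'used',circ(P[m]),m.sum())
    m=near(.417,.215,.045)&(P[...,2]>.1);print(c,'bigblue',circ(P[m]),m.sum())
    m=near(.61,.19,.04)&(P[...,2]>.07);print(c,'orange',circ(P[m]),m.sum())
```

```text
scene cap 177 (0.5086, 0.196, 0.0154) [0.5087 0.1971 0.0932] [0.0914 0.0933 0.0949]
scene fl 200 (0.6106, -0.1606, 0.0278) [ 0.6138 -0.1515  0.0729] [0.0707 0.0725 0.0759]
scene sleeve 47 (0.6132, -0.1601, 0.018) [ 0.6172 -0.1519  0.093 ] [0.0897 0.0932 0.0957]
scene mouth 116 (0.6104, -0.1641, 0.0178) [ 0.6098 -0.164   0.0959] [0.0935 0.0962 0.0985]
scene st ((616.5571899414062, -166.8904266357422), (140.76490783691406, 170.72073364257812), 86.80843353271484) 0.04475032065916214
scene rack ((495.5208435058594, 230.0926971435547), (141.9291534423828, 163.29489135742188), 31.052244186401367) 0.039710049039485246
scene used (0.4985, 0.2748, 0.0153) 236
scene bigblue (0.4032, 0.2187, 0.0216) 458
scene orange (0.6036, 0.1892, 0.0157) 250
top cap 133 (0.5079, 0.1967, 0.0139) [0.5078 0.1964 0.0931] [0.0905 0.093  0.0951]
top fl 226 (0.609, -0.1611, 0.027) [ 0.6043 -0.159   0.0719] [0.0694 0.0717 0.0744]
top sleeve 34 (0.6091, -0.1613, 0.0184) [ 0.6002 -0.1552  0.0921] [0.0893 0.0918 0.0955]
top mouth 147 (0.6103, -0.1618, 0.0175) [ 0.6102 -0.1622  0.0952] [0.0931 0.0952 0.0978]
top st ((614.8701171875, -164.52743530273438), (137.9135284423828, 168.2273406982422), 85.87353515625) 0.04398928379754963
top rack ((524.7405395507812, 239.55606079101562), (116.7359848022461, 151.3780517578125), 6.065796852111816) 0.03961765614308468
top used (0.4975, 0.2759, 0.0154) 180
top bigblue (0.4021, 0.2204, 0.0212) 396
top orange (0.6028, 0.1913, 0.0153) 183
```

View pics/crop.png

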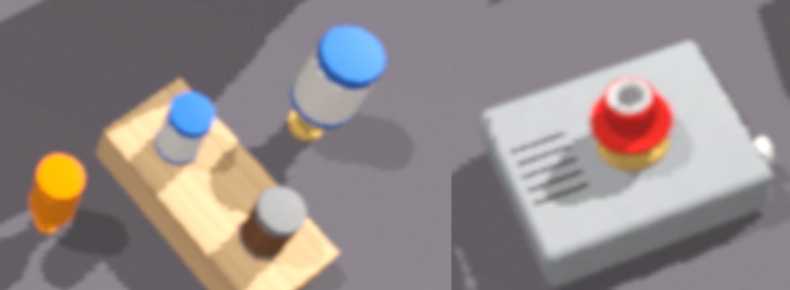

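The crop shows a small blue-capped white filter in the rack, with the larger blue bottle beside it, and the red sleeve on the grey station. The filter axis is about (0.508, 0.1965). The coupler axis is about (0.610, -0.162) with the mouth at about z 0.0965. First I move above the coupler.

Emit:
{"op": "carry_out", "data": {"deltas": [0.05, -0.029, 0.009, 0, 0, 0, 0.1, -0.058, 0.018, 0, 0, 0, 0.15, -0.087, 0.027, 0, 0, 0, 0.2, -0.116, 0.036, 0, 0, 0, 0.25, -0.145, 0.045, 0, 0, 0], "grip": 51}}

```text
time: 1.42
eef_pos: [0.4352, -0.392, 0.1864]
tcp_rot: [0.981, 0.196, 0.0, 0.0]
contact_force: [0.8, 0.0, -0.4]
opening: 0.512
finger_force: 0.0
```

Emit:
{"op": "carry_out", "data": {"deltas": [0.05, -0.029, 0.009, 0, 0, 0, 0.1, -0.058, 0.018, 0, 0, 0, 0.15, -0.087, 0.027, 0, 0, 0, 0.2, -0.116, 0.036, 0, 0, 0, 0.251, -0.146, 0.045, 0, 0, 0]}}

```text
time: 2.05
eef_pos: [0.6112, -0.1609, 0.1414]
tcp_rot: [0.981, 0.196, 0.0, 0.0]
contact_force: [0.5, -0.4, 0.4]
opening: 0.51
finger_force: 0.0
```

Emit:
{"op": "carry_out", "data": {"deltas": [0, 0, 0, 0, 0, 0, 0, 0, 0, 0, 0, 0]}}

```text
time: 2.3
eef_pos: [0.61, -0.1623, 0.1413]
tcp_rot: [0.981, 0.196, -0.0, 0.0]
contact_force: [0.2, 0.1, -0.2]
opening: 0.508
finger_force: 0.0
```

Emit:
{"op": "carry_out", "data": {"deltas": [0, 0, 0.03, 0, 0, 0, 0, 0, 0.05, 0, 0, 0, 0, 0, 0.062, 0, 0, 0, 0, 0, 0.065, 0, 0, 0]}}

```text
time: 2.8
eef_pos: [0.6093, -0.1627, 0.0754]
tcp_rot: [0.981, 0.195, -0.001, -0.0]
contact_force: [0.7, -0.2, 0.3]
opening: 0.508
finger_force: 0.0
```

Emit:
{"op": "carry_out", "data": {"deltas": [0, 0, 0.002, 0, 0, 0, 0, 0, 0.004, 0, 0, 0, 0, 0, 0.006, 0, 0, 0, 0, 0, 0.006, 0, 0, 0]}}

```text
time: 3.3
eef_pos: [0.6102, -0.1623, 0.0705]
tcp_rot: [0.981, 0.196, 0.0, 0.0]
contact_force: [-0.3, 0.3, 0.2]
opening: 0.507
finger_force: 0.0
```

Emit:
{"op": "carry_out", "data": {"deltas": [0, 0, 0.002, 0, 0, 0, 0, 0, 0.004, 0, 0, 0, 0, 0, 0.006, 0, 0, 0, 0, 0, 0.006, 0, 0, 0]}}

```text
time: 3.8
eef_pos: [0.6103, -0.1624, 0.0652]
tcp_rot: [0.981, 0.196, 0.0, 0.0]
contact_force: [-3.1, 2.1, 7.1]
opening: 0.51
finger_force: 2.9
```

Emit:
{"op": "carry_out", "data": {"deltas": [0, 0, 0.0015, 0, 0, 0, 0, 0, 0.003, 0, 0, 0, 0, 0, 0.003, 0, 0, 0]}}

```text
time: 4.18
eef_pos: [0.6103, -0.1624, 0.0625]
tcp_rot: [0.981, 0.196, 0.0, 0.0]
contact_force: [-2.4, 1.5, 6.8]
opening: 0.507
finger_force: 3.5
```

Run:
```python
from h import *
p,d=shot('scene'); p2,d2=shot('top')
a=cv2.resize(p[130:240,190:310],(400,366),interpolation=2);b=cv2.resize(p2[140:250,260:380],(400,366),interpolation=2)
cv2.imwrite('pics/c1.png',np.hstack([a,b])[:,:,::-1])
```

```text
(no output)
```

View pics/c1.png

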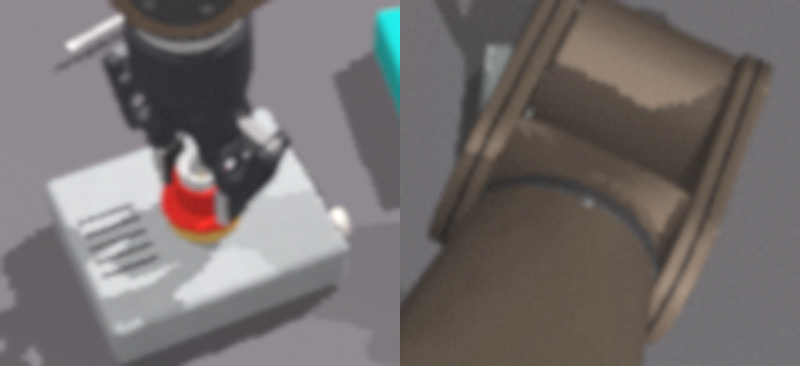

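The crop shows the finger tips straddling the red sleeve, pressing on its flange. I continue down in small steps.

Emit:
{"op": "carry_out", "data": {"deltas": [0, 0, 0.0015, 0, 0, 0, 0, 0, 0.003, 0, 0, 0, 0, 0, 0.003, 0, 0, 0]}}

```text
time: 4.65
eef_pos: [0.6103, -0.1624, 0.0598]
tcp_rot: [0.981, 0.196, 0.0, 0.0]
contact_force: [-3.3, 1.7, 8.9]
opening: 0.51
finger_force: 4.3
```

Emit:
{"op": "carry_out", "data": {"deltas": [0, 0, 0.001, 0, 0, 0, 0, 0, 0.002, 0, 0, 0, 0, 0, 0.002, 0, 0, 0]}}

```text
time: 5.03
eef_pos: [0.6103, -0.1624, 0.0584]
tcp_rot: [0.981, 0.196, -0.0, -0.0]
contact_force: [-4.8, 2.0, 10.6]
opening: 0.508
finger_force: 5.3
```

Emit:
{"op": "carry_out", "data": {"deltas": [0, 0, 0.001, 0, 0, 0, 0, 0, 0.0015, 0, 0, 0, 0, 0, 0.0015, 0, 0, 0]}}

```text
time: 5.4
eef_pos: [0.6104, -0.1624, 0.0583]
tcp_rot: [0.981, 0.196, -0.0, -0.0]
contact_force: [-7.7, 2.9, 16.8]
opening: 0.51
finger_force: 8.2
```

Emit:
{"op": "carry_out", "data": {"deltas": [0, 0, -0.01, 0, 0, 0, 0, 0, -0.05, 0, 0, 0, 0, 0, -0.1, 0, 0, 0, 0.006, -0.053, -0.11, 0, 0, 0, 0.012, -0.106, -0.11, 0, 0, 0]}}

```text
time: 6.02
eef_pos: [0.5811, -0.0595, 0.1663]
tcp_rot: [0.981, 0.195, 0.002, 0.001]
contact_force: [0.1, 0.4, -0.6]
opening: 0.508
finger_force: 0.0
```

Emit:
{"op": "carry_out", "data": {"deltas": [0.006, -0.053, 0, 0, 0, 0, 0.012, -0.106, 0, 0, 0, 0, 0.018, -0.159, 0, 0, 0, 0, 0.025, -0.212, 0, 0, 0, 0, 0.0316, -0.265, 0, 0, 0, 0], "grip": 65}}

```text
time: 6.65
eef_pos: [0.5072, 0.1985, 0.1644]
tcp_rot: [0.981, 0.196, 0.0, -0.0]
contact_force: [0.2, 0.5, -0.3]
opening: 0.653
finger_force: 0.0
```

Emit:
{"op": "carry_out", "data": {"deltas": [0, 0, 0, 0, 0, 0, 0, 0, 0, 0, 0, 0]}}

```text
time: 6.9
eef_pos: [0.5079, 0.1968, 0.1644]
tcp_rot: [0.981, 0.196, -0.0, 0.0]
contact_force: [-0.9, -0.7, 0.1]
opening: 0.651
finger_force: 0.0
```

Run:
```python
from h import *
def circ(Q):
    (x,y),r=cv2.minEnclosingCircle(Q[:,:2].astype(np.float32)); return round(x,4),round(y,4),round(r,4)
ims=[]
for c in('scene','top'):
    p,d=shot(c);P=pts(c,d);hsv=cv2.cvtColor(p,cv2.COLOR_RGB2HSV).astype(int)
    ims.append(cv2.resize(p[130:240,190:310] if c=='scene' else p[140:250,260:380],(400,366),interpolation=2))
    red=((hsv[...,0]<8)|(hsv[...,0]>172))&(hsv[...,1]>150)
    near=np.hypot(P[...,0]-.61,P[...,1]+.162)<.04
    for n,m in(('flange',near&red&(P[...,2]<.075)&(P[...,2]>.048)),('sleeve',near&red&(P[...,2]>.075)),('mouth',near&~red&(P[...,2]>.09))):
        if m.sum()>5: print(c,n,m.sum(),circ(P[m]),np.percentile(P[m][:,2],[10,50,90]).round(4))
cv2.imwrite('pics/c2.png',np.hstack(ims)[:,:,::-1])
s=ctrl.get_state();print(s['time'],s['eef_pos'])
```

```text
scene flange 217 (0.6106, -0.1616, 0.0287) [0.0616 0.0637 0.0693]
scene sleeve 79 (0.6113, -0.1606, 0.0183) [0.0766 0.0827 0.0872]
scene mouth 104 (0.6099, -0.1628, 0.0158) [0.091  0.0956 0.0981]
top flange 211 (0.6097, -0.1618, 0.0273) [0.0606 0.0629 0.0649]
top sleeve 43 (0.6064, -0.16, 0.0182) [0.0768 0.0838 0.0876]
top mouth 94 (0.6086, -0.1619, 0.0147) [0.093  0.0956 0.098 ]
7.0 [0.50833063 0.19591364 0.16457395]
```

View pics/c2.png

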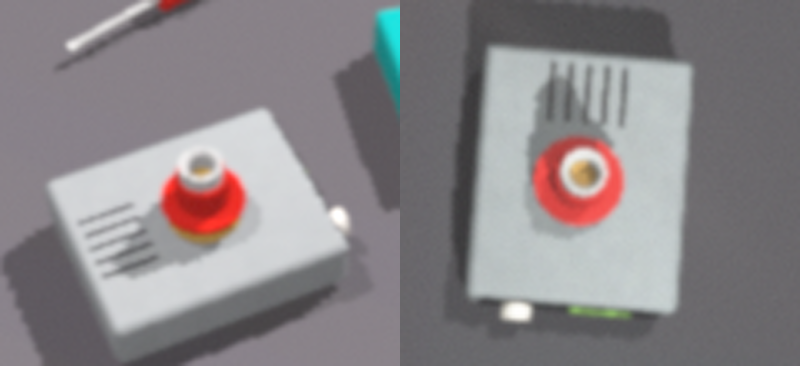

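The sleeve is latched: its flange is now at z 0.063, against 0.072 before, and the brass disc shows in the mouth. I descend on the filter.

Emit:
{"op": "carry_out", "data": {"deltas": [0, 0, 0.04, 0, 0, 0, 0, 0, 0.08, 0, 0, 0, 0, 0, 0.1, 0, 0, 0, 0, 0, 0.109, 0, 0, 0, 0, 0, 0.109, 0, 0, 0]}}

```text
time: 7.62
eef_pos: [0.5082, 0.1962, 0.0556]
tcp_rot: [0.981, 0.195, -0.0, 0.0]
contact_force: [-0.3, 0.7, -0.0]
opening: 0.649
finger_force: 0.0
```

Emit:
{"op": "carry_out", "data": {"deltas": [0, 0, 0, 0, 0, 0, 0, 0, 0, 0, 0, 0, 0, 0, 0, 0, 0, 0, 0, 0, 0, 0, 0, 0], "grip": 20, "grip_force": 40}}

```text
time: 8.12
eef_pos: [0.5091, 0.1972, 0.0573]
tcp_rot: [0.981, 0.196, 0.001, 0.0]
contact_force: [-0.2, -1.5, 6.2]
opening: 0.34
finger_force: 39.7
```

Emit:
{"op": "carry_out", "data": {"deltas": [0, 0, -0.005, 0, 0, 0, 0, 0, -0.02, 0, 0, 0, 0, 0, -0.05, 0, 0, 0, 0, 0, -0.09, 0, 0, 0, 0, 0, -0.12, 0, 0, 0]}}

```text
time: 8.75
eef_pos: [0.5081, 0.1971, 0.1782]
tcp_rot: [0.981, 0.196, 0.001, -0.0]
contact_force: [0.2, 0.3, -0.9]
opening: 0.34
finger_force: 39.5
```

Emit:
{"op": "carry_out", "data": {"deltas": [0, 0, 0, 0, 0, 0, 0, 0, 0, 0, 0, 0]}}

```text
time: 9.0
eef_pos: [0.507, 0.1969, 0.1746]
tcp_rot: [0.981, 0.196, -0.001, -0.0]
contact_force: [0.3, -0.7, -1.1]
opening: 0.339
finger_force: 39.5
```

Run:
```python
from h import *
p,d=shot('scene');P=pts('scene',d);p2,d2=shot('top')
cv2.imwrite('pics/c3.png',np.hstack([cv2.resize(p[200:360,320:480],(400,400)),cv2.resize(p2[170:330,60:220],(400,400))])[:,:,::-1])
m=(np.hypot(P[...,0]-.508,P[...,1]-.196)<.04)&(P[...,2]>.09);m2=m&(p[...,2]>p[...,0]*1.6)&(p[...,2]>90)
print(m2.sum(),P[m2].mean(0),P[m2].min(0),P[m2].max(0));
g=m&(p[...,0]>p[...,2]*1.4)&(P[...,2]<.16);print(g.sum(),P[g].mean(0),P[g].min(0)) if g.any() else 0
s=ctrl.get_state();print(s['time'],s['eef_pos'],s['contact_force'],s['tcp_rot'])
```

```text
248 [0.5093463  0.19734556 0.21282729] [0.49406963 0.18087684 0.20266108] [0.52079344 0.21764862 0.26052892]
46 [0.51064294 0.19881754 0.13501536] [0.50189074 0.18988908 0.1278887 ]
9.1 [0.50656353 0.19673617 0.17361325] [ 0.50493306 -0.35029417 -1.3100548 ] [ 9.80679190e-01  1.95612679e-01 -2.00089556e-03 -3.82472988e-05]
```

View pics/c3.png

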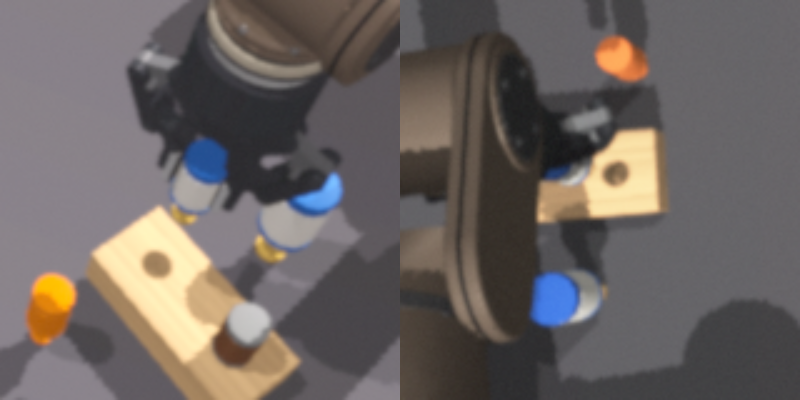

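The filter is held upright (scene crop 200,180). The used filter and the bigger bottle are undisturbed. I carry it over the coupler.

Emit:
{"op": "carry_out", "data": {"deltas": [-0.006, 0.045, 0, 0, 0, 0, -0.012, 0.095, 0, 0, 0, 0, -0.018, 0.145, 0, 0, 0, 0, -0.024, 0.195, 0, 0, 0, 0, -0.03, 0.245, 0, 0, 0, 0]}}

```text
time: 9.72
eef_pos: [0.5736, -0.0421, 0.1739]
tcp_rot: [0.981, 0.196, -0.001, -0.001]
contact_force: [0.7, -0.7, -0.8]
opening: 0.341
finger_force: 39.7
```

Emit:
{"op": "carry_out", "data": {"deltas": [-0.005, 0.045, 0, 0, 0, 0, -0.009, 0.085, 0, 0, 0, 0, -0.0132, 0.115, 0, 0, 0, 0, -0.0136, 0.126, 0, 0, 0, 0, -0.0136, 0.126, 0, 0, 0, 0]}}

```text
time: 10.35
eef_pos: [0.6096, -0.1621, 0.1746]
tcp_rot: [0.981, 0.195, -0.001, -0.001]
contact_force: [0.4, 0.7, -1.4]
opening: 0.343
finger_force: 39.8
```

Emit:
{"op": "carry_out", "data": {"deltas": [0, 0, 0, 0, 0, 0, 0, 0, 0, 0, 0, 0, 0, 0, 0, 0, 0, 0]}}

```text
time: 10.72
eef_pos: [0.61, -0.1615, 0.176]
tcp_rot: [0.981, 0.196, 0.0, 0.0]
contact_force: [0.4, 0.0, -0.2]
opening: 0.34
finger_force: 39.8
```

Run:
```python
from h import *
p,d=shot('scene');P=pts('scene',d)
cv2.imwrite('pics/c4.png',cv2.resize(p[110:240,170:320],(750,600))[:,:,::-1])
near=(np.hypot(P[...,0]-.61,P[...,1]+.162)<.035)
w=near&(p.min(-1)>110)&(P[...,2]>.158)&(P[...,2]<.185)
b=near&(p[...,2]>p[...,0]*1.6)&(p[...,2]>90)&(P[...,2]>.17)
g=near&(p[...,0]>p[...,2]*1.4)&(P[...,2]>.115)&(P[...,2]<.16)
r=near&(P[...,2]<.1)&(P[...,2]>.09)
for n,m in zip('wbgr',(w,b,g,r)):
    if m.any():print(n,m.sum(),P[m].mean(0).round(4),P[m].min(0).round(4),P[m].max(0).round(4))
s=ctrl.get_state();print(s['time'],s['eef_pos'],s['contact_force'],s['tcp_rot'])
```

```text
w 89 [ 0.6182 -0.1529  0.1727] [ 0.6    -0.1766  0.1581] [ 0.6293 -0.1363  0.1847]
b 105 [ 0.6169 -0.1569  0.2164] [ 0.5964 -0.1767  0.2033] [ 0.6242 -0.1332  0.2481]
g 41 [ 0.611  -0.1571  0.14  ] [ 0.602  -0.1654  0.1321] [ 0.6174 -0.1524  0.1522]
r 103 [ 0.6112 -0.1629  0.0951] [ 0.5966 -0.1781  0.0901] [ 0.6244 -0.1484  0.0994]
10.775 [ 0.61001465 -0.16173926  0.17602685] [ 0.22579642  0.98979301 -0.5728543 ] [9.80600329e-01 1.96017815e-01 9.37317129e-05 5.37843537e-05]
```

View pics/c4.png

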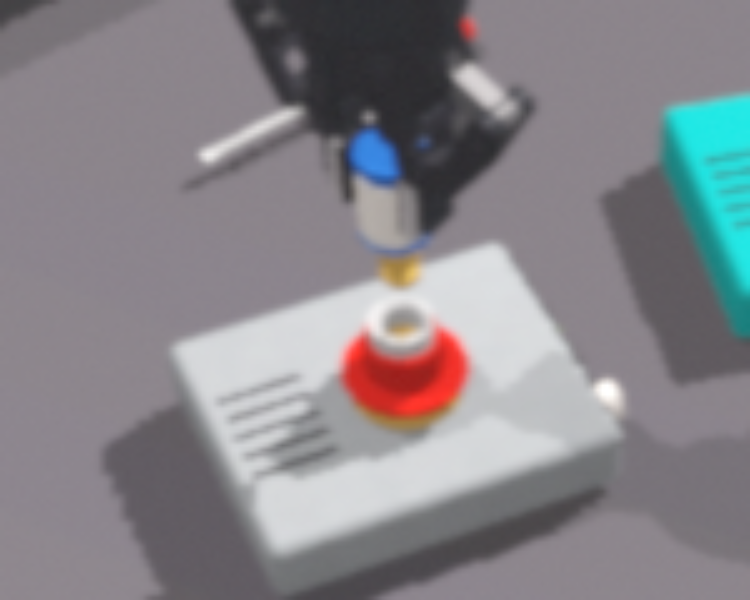

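The plug (400,270) stands directly over the mouth (400,325). I descend gently.

Emit:
{"op": "carry_out", "data": {"deltas": [0, 0, 0.012, 0, 0, 0, 0, 0, 0.022, 0, 0, 0, 0, 0, 0.026, 0, 0, 0]}}

```text
time: 11.15
eef_pos: [0.6091, -0.162, 0.1479]
tcp_rot: [0.981, 0.196, -0.001, -0.001]
contact_force: [-1.3, 0.5, -2.0]
opening: 0.344
finger_force: 39.8
```

Emit:
{"op": "carry_out", "data": {"deltas": [0, 0, 0.002, 0, 0, 0, 0, 0, 0.004, 0, 0, 0, 0, 0, 0.006, 0, 0, 0, 0, 0, 0.006, 0, 0, 0]}}

```text
time: 11.65
eef_pos: [0.61, -0.1623, 0.1438]
tcp_rot: [0.981, 0.196, -0.0, -0.0]
contact_force: [-0.6, 0.4, -1.5]
opening: 0.341
finger_force: 39.8
```

Emit:
{"op": "carry_out", "data": {"deltas": [0, 0, 0.0015, 0, 0, 0, 0, 0, 0.003, 0, 0, 0, 0, 0, 0.0045, 0, 0, 0, 0, 0, 0.0045, 0, 0, 0]}}

```text
time: 12.15
eef_pos: [0.6101, -0.1624, 0.1392]
tcp_rot: [0.981, 0.196, 0.0, 0.0]
contact_force: [1.3, -0.6, -1.2]
opening: 0.342
finger_force: 39.7
```

Emit:
{"op": "carry_out", "data": {"deltas": [0, 0, 0.001, 0, 0, 0, 0, 0, 0.002, 0, 0, 0, 0, 0, 0.003, 0, 0, 0, 0, 0, 0.003, 0, 0, 0]}}

```text
time: 12.65
eef_pos: [0.6101, -0.1624, 0.1363]
tcp_rot: [0.981, 0.196, 0.0, 0.0]
contact_force: [1.1, -0.7, -0.9]
opening: 0.337
finger_force: 39.7
```

Emit:
{"op": "carry_out", "data": {"deltas": [0, 0, 0.001, 0, 0, 0, 0, 0, 0.002, 0, 0, 0, 0, 0, 0.003, 0, 0, 0, 0, 0, 0.003, 0, 0, 0]}}

```text
time: 13.15
eef_pos: [0.61, -0.1624, 0.1332]
tcp_rot: [0.981, 0.196, 0.0, 0.0]
contact_force: [0.9, -0.0, -0.6]
opening: 0.34
finger_force: 39.6
```

Emit:
{"op": "carry_out", "data": {"deltas": [0, 0, 0.001, 0, 0, 0, 0, 0, 0.002, 0, 0, 0, 0, 0, 0.003, 0, 0, 0, 0, 0, 0.003, 0, 0, 0]}}

```text
time: 13.65
eef_pos: [0.6102, -0.1624, 0.1311]
tcp_rot: [0.981, 0.196, 0.0, 0.0]
contact_force: [-0.7, 0.4, 3.3]
opening: 0.339
finger_force: 40.0
```

Entered the bore and met the valve. I keep pressing gently.

Emit:
{"op": "carry_out", "data": {"deltas": [0, 0, 0.001, 0, 0, 0, 0, 0, 0.002, 0, 0, 0, 0, 0, 0.003, 0, 0, 0, 0, 0, 0.004, 0, 0, 0, 0, 0, 0.004, 0, 0, 0]}}

```text
time: 14.28
eef_pos: [0.6102, -0.1624, 0.1262]
tcp_rot: [0.981, 0.196, 0.0, 0.0]
contact_force: [0.1, 0.1, 3.6]
opening: 0.343
finger_force: 40.1
```

Emit:
{"op": "carry_out", "data": {"deltas": [0, 0, 0.001, 0, 0, 0, 0, 0, 0.002, 0, 0, 0, 0, 0, 0.003, 0, 0, 0, 0, 0, 0.004, 0, 0, 0, 0, 0, 0.004, 0, 0, 0]}}

```text
time: 14.9
eef_pos: [0.6109, -0.1628, 0.1233]
tcp_rot: [0.981, 0.196, 0.001, 0.001]
contact_force: [1.0, -0.4, 5.3]
opening: 0.342
finger_force: 40.5
```

Emit:
{"op": "carry_out", "data": {"deltas": [0, 0, 0.001, 0, 0, 0, 0, 0, 0.002, 0, 0, 0, 0, 0, 0.003, 0, 0, 0, 0, 0, 0.003, 0, 0, 0]}}

```text
time: 15.4
eef_pos: [0.6109, -0.1628, 0.1205]
tcp_rot: [0.981, 0.196, 0.001, 0.001]
contact_force: [0.7, 1.5, 7.2]
opening: 0.334
finger_force: 40.6
```

Emit:
{"op": "carry_out", "data": {"deltas": [0, 0, 0.001, 0, 0, 0, 0, 0, 0.002, 0, 0, 0, 0, 0, 0.002, 0, 0, 0]}}

```text
time: 15.78
eef_pos: [0.6109, -0.1628, 0.1186]
tcp_rot: [0.981, 0.196, 0.001, 0.001]
contact_force: [0.1, 0.8, 6.3]
opening: 0.338
finger_force: 40.6
```

Emit:
{"op": "carry_out", "data": {"deltas": [0, 0, 0.001, 0, 0, 0, 0, 0, 0.0015, 0, 0, 0, 0, 0, 0.0015, 0, 0, 0]}}

```text
time: 16.15
eef_pos: [0.6105, -0.1627, 0.1162]
tcp_rot: [0.981, 0.196, 0.001, 0.001]
contact_force: [0.3, -0.9, 5.9]
opening: 0.338
finger_force: 41.0
```

```bash
cat > fl.py <<'E'
from h import *
for c in('scene','top'):
    p,d=shot(c,None);P=pts(c,d);hsv=cv2.cvtColor(p,cv2.COLOR_RGB2HSV).astype(int)
    red=((hsv[...,0]<8)|(hsv[...,0]>172))&(hsv[...,1]>150)
    m=(np.hypot(P[...,0]-.61,P[...,1]+.162)<.04)&red&(P[...,2]>.048)
    if m.sum()>5: print(c,'red z',m.sum(),np.percentile(P[m][:,2],[5,25,50,75,95]).round(4))
    w=(np.hypot(P[...,0]-.61,P[...,1]+.162)<.04)&(P[...,2]>.13)&(p[...,2]>p[...,0]*1.6)&(p[...,2]>90)
    if w.sum()>5: print(c,'cap',w.sum(),P[w].mean(0).round(4),np.percentile(P[w][:,2],[50,90]).round(4))
    cv2.imwrite(f'/tmp/{c}.png',p[:,:,::-1])
s=ctrl.get_state();print(s['time'],s['eef_pos'].round(4) if hasattr(s['eef_pos'],'round') else s['eef_pos'],s['contact_force'])
E
python3 fl.py
```

```text
scene red z 293 [0.0703 0.072  0.074  0.0839 0.0942]
scene cap 91 [ 0.6178 -0.1587  0.1571] [0.1521 0.1825]
16.25 [ 0.6105 -0.1627  0.1162] [0.73158842 0.91581252 5.52308215]
```

The sleeve has sprung forward (flange back at 0.072, sleeve top at 0.094). Release and retreat.

Emit:
{"op": "carry_out", "data": {"deltas": [0, 0, 0, 0, 0, 0, 0, 0, 0, 0, 0, 0, 0, 0, 0, 0, 0, 0, 0, 0, 0, 0, 0, 0], "grip": 65}}

```text
time: 16.75
eef_pos: [0.6097, -0.1622, 0.1153]
tcp_rot: [0.981, 0.196, -0.0, -0.0]
contact_force: [0.3, -0.9, -0.1]
opening: 0.654
finger_force: 0.0
```

Emit:
{"op": "carry_out", "data": {"deltas": [0, 0, -0.02, 0, 0, 0, 0, 0, -0.06, 0, 0, 0, 0, 0, -0.11, 0, 0, 0, 0, -0.05, -0.12, 0, 0, 0, 0, -0.1, -0.12, 0, 0, 0]}}

```text
time: 17.38
eef_pos: [0.5725, -0.0697, 0.24]
tcp_rot: [0.981, 0.195, 0.003, 0.001]
contact_force: [0.5, 0.9, -0.8]
opening: 0.649
finger_force: 0.0
```

Emit:
{"op": "carry_out", "data": {"deltas": [0, -0.05, 0, 0, 0, 0, 0, -0.1, 0, 0, 0, 0, 0, -0.13, 0, 0, 0, 0, 0, -0.13, 0, 0, 0, 0]}}

```text
time: 17.88
eef_pos: [0.5214, 0.0516, 0.2376]
tcp_rot: [0.98, 0.197, 0.001, 0.0]
contact_force: [-0.6, -0.2, -0.4]
opening: 0.648
finger_force: 0.0
```

```bash
python3 fl.py
python3 - <<'E'
import cv2,numpy as np
a=cv2.imread('/tmp/scene.png');b=cv2.imread('/tmp/top.png')
cv2.imwrite('pics/f.png',np.hstack([cv2.resize(a[120:240,180:300],(400,400)),cv2.resize(b,(400,300))[:, :].copy() if 0 else cv2.copyMakeBorder(cv2.resize(b,(400,300)),0,100,0,0,0)]))
E
```

```text
scene red z 290 [0.0704 0.0721 0.0737 0.0832 0.0939]
scene cap 140 [ 0.6105 -0.1611  0.1529] [0.1533 0.1548]
top red z 236 [0.0691 0.071  0.0722 0.0746 0.0946]
top cap 163 [ 0.6089 -0.1612  0.1525] [0.1525 0.1545]
17.975 [0.5223 0.0498 0.2372] [-0.08221543 -0.41495408 -0.04615916]
```

View pics/f.png

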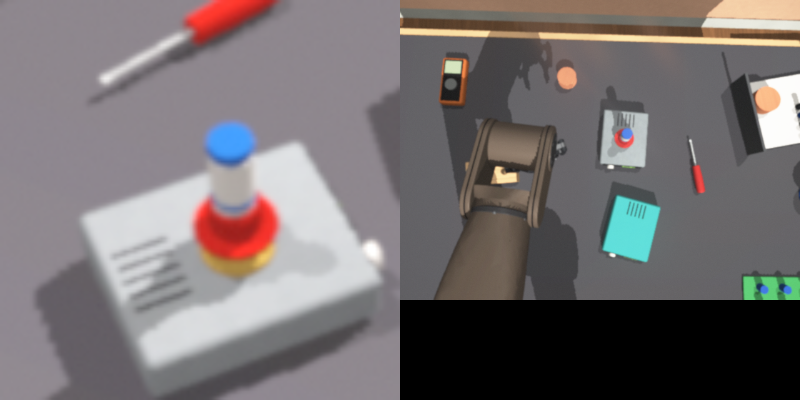

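The filter stands upright in the coupler with its cap top at 0.153, against 0.1525 expected when locked. The sleeve is forward, so I hand in.

```bash
python3 -c "
from plant import ctrl
print(ctrl.sign_off())"
```

```text
the job is handed in; nothing more can be done
None
```

The fresh blue-capped filter is locked upright in the coupler, the sleeve is fully forward again, the gripper has let go and moved clear, and the job was handed in at about 18 s of the 67 s allowed.

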